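# Hang the setting gauge on the hook inside the type cabinet

### The job

Take the steel setting gauge out of its wooden stand, reach down through the narrow framed opening in the top of the small cabinet, and hang the gauge by its eye on the sprung hook inside, behind the hook's upturned end. Nothing may touch the steel frame of the opening; feel for the hook gently rather than pushing hard, let the gauge's weight down slowly onto the hook before letting go rather than dropping it, and leave the other things where they are.

Things in the scene. Friction and masses are not known exactly. Their poses are not given: they have to be found in the camera images.
- gauge_mid (a point): Centre of the flat upright steel gauge (142 mm tall, about 0.2 kg): half-way up, 71 mm above its bottom. Axes: z up, y across its width, x through its thickness; same when turned half a turn. From the bottom: body 54 mm wide, 8 mm thick, up to 92 mm, with an eye cut through; then a grip tab 20 mm wide (y), 12 mm thick (x), from 92 to 142 mm.
- gauge_eye (a point): Centre of the gauge's eye (gauge axes), 63 mm above the gauge's bottom: a rectangular hole cut through along x, 11 mm wide (y), 34 mm tall, so its upper edge is 17 mm above this point. It has 2 mm of play to either side of the hook's peg.
- gauge_tab (a point): Where to take the gauge (gauge axes): on its grip tab, 124 mm above its bottom, 61 mm above the eye's centre, 18 mm below the top. Pinch it from above across its 12 mm thickness (along x).
- stand: Fixed pale wooden block 70 x 96 x 45 mm with a slot in which the gauge stands; origin under its centre, z up. Slot 11 mm (x) by 57 mm (y), its floor 12 mm above the table, so the gauge sits 33 mm deep in it. Turned as the gauge is.
- cabinet: Fixed grey-green steel cabinet 300 (x) x 250 (y) x 170 mm (z) with drawer fronts; origin under its centre, z up. In the middle of its top is a framed opening, long side along x; below it an empty well 240 x 150 mm with its floor 6 mm above the origin and one hook inside.
- hook_nominal (a point): Nominal, not true, place of the hook: on its peg's axis (cabinet axes), 12 mm to -x and 108 mm above the cabinet's origin, at its upturned free end. Each time the real hook is clamped up to 15 mm to either side (y) and up to 6 mm higher or lower than this; that is not measured: feel for it (or look through the opening). x is true within noise.
- hook_shoulder (a point): Hook shape (nominal place, as above): level peg 7 mm thick along cabinet x from the +x wall; free end upturned, 7 mm thick, topping out 12 mm above the peg's axis; a shoulder 22 mm across stops the gauge at this point, 34 mm to +x of the upturned end's axis. It is fixed firmly sideways and vertically but sprung along x: yields 1.4 mm per N towards +x, hard stop at 10 mm.
- frame: Raised steel frame round the opening, fixed to the cabinet; origin at the centre of the opening, on the cabinet's top (170 mm above the cabinet's origin, same axes). Opening 180 mm (x) by 74 mm (y); frame bars 8 mm wide and 8 mm tall. Nothing may touch it.
- planer: Loose dark wooden block 100 x 45 x 20 mm lying on the cabinet's top at its +y side; leave it. Origin under its centre.
- tin: Loose brass tin 44 mm across, 18 mm tall, on the cabinet's top at its -y side; leave it. Origin under its centre.
- sorts: Ochre divided tray of metal type, 100 x 140 x 28 mm, on the table beyond the stand; leave it. Origin under its centre.
- inkcan: Steel can 68 mm across, 55 mm tall, on the table on the robot's side of the stand; leave it. Origin under its centre.
There are look-alikes about, which are no part of the job. Of the things like the part that bears gauge_mid, leave any that is orange; of the rest the larger one is meant.

How it is judged:
By the outcome, as a careful person would: the job done as asked, in the order asked, and still so for the second after the job is handed in, with the robot touching nothing.
It also fails if it takes over 70 s, if anything falls off the work surface, if the arm or the gripper's body presses on something with over 40 N, if the wrist force passes 120 N, or if a joint passes its speed limit or range.

### The arm

A 7-joint arm with a two-finger parallel gripper is mounted at the origin on the work surface. World frame = base frame: x ahead of the robot, y to its left, z up, the work surface at z = 0. Lengths are in m, angles in rad, forces in N, time in s.
With the tool pointing down it reaches from about 0.4 to 0.85 m from the base axis. Payload 4.4 kg.
Tool frame: the origin (TCP) lies at the very end of the fingers, on their centre line; the grasp point (between the pads) lies tcp_to_grasp behind it (tcp_to_grasp is the distance from the TCP to the grasp point, in m); z points along the fingers, y is the direction in which the jaws open and shut (so a half turn about z gives the same grasp; the last joint's range is limited). The gripper opens to 94 mm and grips with 3 to 60 N. Pads are 16 mm wide; open, the fingers measure 119 mm over their backs; the gripper's body (75 mm by 177 mm) begins 78 mm behind the grasp point.
Start: joints at [-1.181, 0.628, 0.038, 1.517, -0.027, 0.996, -0.02], TCP at [0.286, 0.584, 0.205] pointing down, gripper open.
Joint ranges: [-3.06, 3.06], [-0.37, 2.12], [-1.25, 1.32], [0.18, 2.47], [-1.1, 4.24], [0.23, 1.98], [-2.94, 2.94]. Speed limits (rad/s): [2.57, 2.57, 3.14, 3.14, 3.14, 3.14, 3.14].

### API

Orientations are given as a unit quaternion [w, x, y, z].
In Python, from rig import get_state, capture, finish_job, tcp_to_grasp gives the robot as it stands. The module is installed in compiled form; this text tells all that it offers.
- The arm moves only by the tool move_arm, never from a script. Its argument "rows" is a list of rows, each a list of 5 numbers: the opening, from 0 (shut) to 1 (fully open), then the shift along the world's x, y, z in cm, then the turn about the world's z in rad. A call has 1 to 5 rows; each row shifts and turns the commanded pose from where the row before left it; what a row does not reach is not made up. A row lasts 1/10 s, in which the tool goes at most 50 mm and 8.59 degrees, less where a joint would pass 70% of its speed; a pose out of reach is approached as far as the arm can. A call is refused whole if a number of a shift passes 5 or a number of a turn 0.15, either way. A call with a gripper value outside its range is refused whole. The fingers move at their own pace and stop on an object; "grip_force" is the grip in N (left out, the last holds). Time passes only in rows, so rows that do not move let the fingers close. It gives the time, the measured TCP pose, the force and the opening at its end, in the units of the state.
- get_state(): the state, without advancing time (a new reading comes with each control period).
- capture(name): name is "scene" or "top"; returns a dict with "img" (400x640x3 uint8, blue, green, red), "depth" (400x640 float32, m along the optical axis (not along the pixel's ray), 0 where there is no reading), "vertical_fov" (degrees; the focal length in pixels is half the picture's height over the tangent of half this angle, whatever the lens; pixels are square), "cx", "cy" (the principal point, pixels), "cam_to_world" (4x4, takes a point from camera to world coordinates). Camera axes: x right, y up, looking along -z (the intrinsics and any distortion apply to the point x, -y, -z); pixel columns grow to the right and rows downward; lengths in m; the calibration is good to about 2 mm. A picture is of the moment at which its call begins.
- finish_job(): hands the job in, once; it reports no verdict.
The state is a dict: "time": time; "q": joint angles; "joint_vel": joint speeds; "tau": joint torques, N m; "tool_pos": TCP position; "tool_rot": TCP orientation; "wrist_force": force on the tool from outside, world axes, zero at the start; "ft_torque": the same for the moment, N m; "width": finger opening in m.
Only numpy, scipy, OpenCV 4.12 (cv2) and the standard library are available. Lean on these libraries where they do the work, as an engineer would, in place of code of your own. Each camera call takes 0.05 s, during which the arm holds its last target.

## Working session

There is one attempt and no reset: what is moved stays moved. The work goes in short steps, Python scripts to look and compute and a tool call to move; the robot and the scene stay as the last step left them, time stands still between calls to the robot, and variables do not carry over. Pictures are saved under pics/ and viewed, and the job is handed in when it is done.

Besides the shell and the picture viewer there is one more tool, called after "Call:" by a JSON object that holds its "op" and its "data". move_arm: Moves the arm, as the interface text tells. Its arguments: {"type":"object","properties":{"rows":{"type":"array","items":{"type":"array","items":{"type":"number"}}},"grip_force":{"type":"number"}},"required":["rows"]}

```bash
mkdir -p pics
cat > h.py <<'E'
import numpy as np, cv2
from rig import *
def K(c):
    f=200/np.tan(np.radians(c["vertical_fov"]/2)); return f,c["cx"],c["cy"]
def pts(c):
    f,cx,cy=K(c); d=c["depth"]; v,u=np.mgrid[0:400,0:640]
    P=np.stack([(u-cx)/f*d,-(v-cy)/f*d,-d],-1)
    M=c["cam_to_world"]; return P@M[:3,:3].T+M[:3,3]
def ray(c,u,v,z):
    f,cx,cy=K(c); M=np.array(c["cam_to_world"]); r=M[:3,:3]@np.array([(u-cx)/f,-(v-cy)/f,-1]); o=M[:3,3]
    return o+r*(z-o[2])/r[2]
def proj(c,p):
    f,cx,cy=K(c); M=np.array(c["cam_to_world"]); q=M[:3,:3].T@(np.array(p)-M[:3,3]); return cx+f*q[0]/-q[2], cy-f*q[1]/-q[2]
E
python3 - <<'E'
from h import *
import pickle
print(get_state(), tcp_to_grasp)
for n in("scene","top"):
    c=capture(n); pickle.dump(c,open(n+"0.pkl","wb")); cv2.imwrite(f"pics/{n}0.png",c["img"]); print({k:v for k,v in c.items() if k not in("img","depth")})
E
```

```text
{'time': 0.0, 'q': array([-1.18077284,  0.6293178 ,  0.03845199,  1.518344  , -0.02701357,
        0.99630075, -0.02001462]), 'joint_vel': array([ 7.75821105e-04,  1.14878354e-03, -6.32527438e-04, -1.41831845e-03,
       -2.72237755e-05,  3.72577030e-04, -2.09083802e-04]), 'tau': array([-3.70436546e-04, -5.49736011e+01,  1.14367392e+00, -1.86635900e+01,
       -5.21381234e-02,  2.37539224e-02,  1.62991291e-04]), 'tool_pos': array([0.28581713, 0.5830558 , 0.20458034]), 'tool_rot': array([-2.00891506e-04,  2.25958074e-01,  9.74136588e-01, -9.03809020e-04]), 'wrist_force': array([ 0.58348953,  0.77553778, -0.60918149]), 'ft_torque': array([-0.02578706, -0.00937262,  0.03797768]), 'width': 0.09387348241215797} 0.0188
{'vertical_fov': 47.406319213281456, 'cx': 323.355636702614, 'cy': 203.87395937334315, 'cam_to_world': array([[-0.00949592, -0.82323233,  0.56762519,  1.17181243],
       [ 0.99990329, -0.01358544, -0.00297551, -0.01453339],
       [ 0.01016097,  0.56754204,  0.82328172,  0.98382809],
       [ 0.        ,  0.        ,  0.        ,  1.        ]])}
{'vertical_fov': 56.94831829551413, 'cx': 319.1582926184865, 'cy': 204.65252776038625, 'cam_to_world': array([[ 0.01026873,  0.99500898, -0.09925562,  0.45863247],
       [-0.99990368,  0.00929071, -0.01031077,  0.00252772],
       [-0.00933715,  0.09935194,  0.99500855,  1.05768272],
       [ 0.        ,  0.        ,  0.        ,  1.        ]])}
```

View pics/scene0.png

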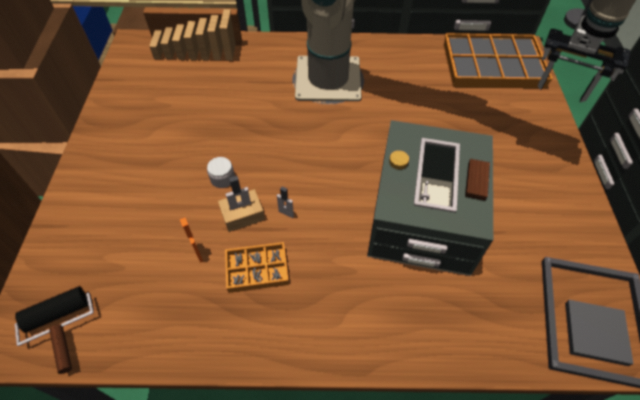

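View pics/top0.png

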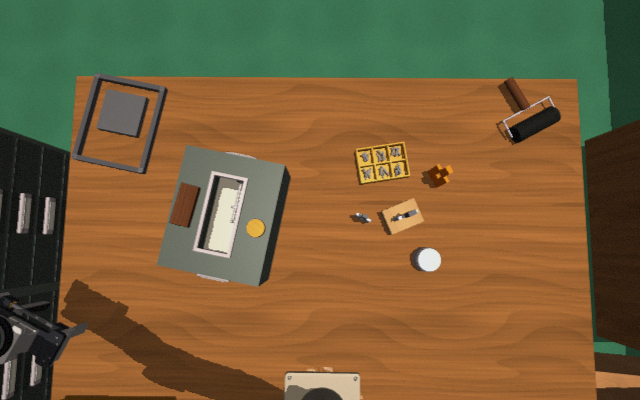

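The scene view shows the gauge in the pale stand (240,200), a smaller grey look-alike (285,200) and an orange one (190,235). The cabinet is at (435,190), with its opening at (437,172). The top view shows the stand at (403,216) and the opening at (221,213).

Run:
```python
from h import *
import pickle
ims=[]
for n,(x0,y0,x1,y1) in(("scene",(180,130,320,235)),("top",(340,170,480,275)),("scene",(370,110,510,215)),("top",(150,140,290,245))):
    c=pickle.load(open(n+"0.pkl","rb")); ims.append(cv2.resize(c["img"][y0:y1,x0:x1],(400,300),interpolation=cv2.INTER_CUBIC))
cv2.imwrite("pics/z0.png",np.vstack([np.hstack(ims[:2]),np.hstack(ims[2:])]))
for n in("scene","top"):
    c=pickle.load(open(n+"0.pkl","rb"));P=pts(c)
    hsv=cv2.cvtColor(c["img"],cv2.COLOR_BGR2HSV)
    print(n,"table z",np.median(P[300:320,150:400,2][c["depth"][300:320,150:400]>0]))
    # stand top by depth
    X=P[...,0];Y=P[...,1];Z=P[...,2];ok=c["depth"]>0
    for nm,lo,hi,u0,v0,u1,v1 in (("stand",.040,.050,*((205,170,280,240) if n=="scene" else (375,190,430,240))),("gauge",.1,.2,*((205,150,280,240) if n=="scene" else (375,190,440,240))),("cab",.16,.174,*((350,100,520,280) if n=="scene" else (140,130,300,300))),("frame",.175,.182,*((350,100,520,280) if n=="scene" else (195,165,255,265))),):
        m=np.zeros_like(ok);m[v0:v1,u0:u1]=1;m&=ok&(Z>lo)&(Z<hi)
        if m.sum()<4: print(nm,m.sum());continue
        q=np.c_[X[m],Y[m]].astype(np.float32);r=cv2.minAreaRect(q)
        print(nm,m.sum(),"z",np.median(Z[m]),Z[m].max(),"rect",np.round(r[0],4),np.round(r[1],4),r[2])
```

```text
scene table z 0.00017398338452617734
stand 803 z 0.04503134234272477 0.049993229592299016 rect [ 0.4787 -0.217 ] [0.1738 0.1407] 23.264604568481445
gauge 212 z 0.12621569935320026 0.15722121095698782 rect [ 0.5317 -0.2186] [0.0148 0.0533] 25.653146743774414
cab 7997 z 0.16953957543744824 0.17398023453556655 rect [0.5221 0.2475] [0.2508 0.3056] 78.82470703125
frame 809 z 0.17763982380654908 0.181966316762196 rect [0.5075 0.2328] [0.2515 0.1761] 11.8164644241333
top table z -0.0003644897356397392
stand 773 z 0.04414329169410869 0.04957837987907876 rect [ 0.5317 -0.2175] [0.0699 0.0972] 23.091922760009766
gauge 86 z 0.14889639365510526 0.15711064941415986 rect [ 0.5321 -0.2179] [0.0119 0.0543] 23.16119384765625
cab 8714 z 0.16954504341474558 0.17399131080947006 rect [0.523  0.2485] [0.2516 0.3004] 78.8203125
frame 778 z 0.17765485066089376 0.18160267172827727 rect [0.5164 0.2518] [0.1252 0.228 ] 81.57159423828125
```

View pics/z0.png

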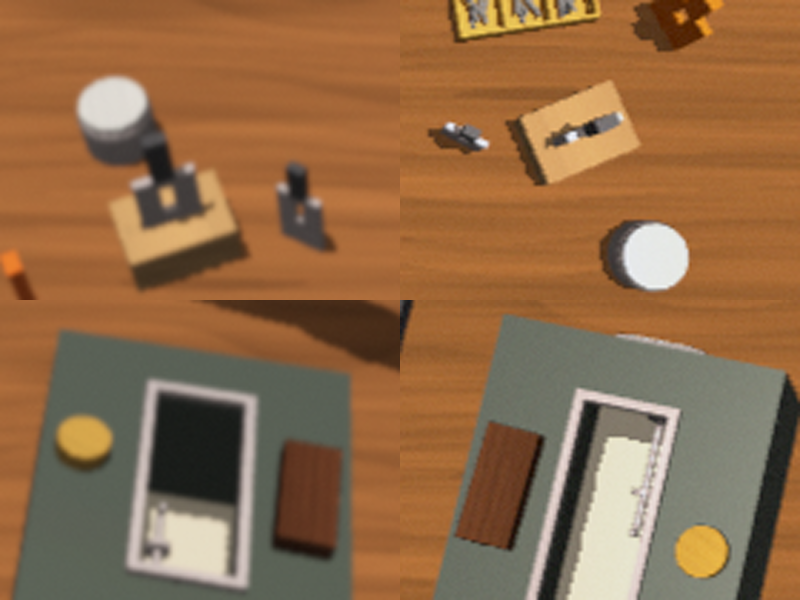

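```bash
cat > hook.py <<'E'
from h import *
import pickle,sys
O=np.array([.523,.2485]);a=np.radians(-11.18);ex=np.array([np.cos(a),np.sin(a)]);ey=np.array([-ex[1],ex[0]])
if __name__=="__main__":
  for n in("scene","top"):
    c=pickle.load(open(n+"0.pkl","rb"));P=pts(c);X=P[...,0];Y=P[...,1];Z=P[...,2];ok=c["depth"]>0
    d=P[...,:2]-O;lx=d@ex;ly=d@ey
    hsv=cv2.cvtColor(c["img"],cv2.COLOR_BGR2HSV)
    m=ok&(Z>.174)&(Z<.183)&(abs(lx)<.11)&(abs(ly)<.055)&(hsv[...,2]>140)&(hsv[...,1]<60)
    r=cv2.minAreaRect(np.c_[X[m],Y[m]].astype(np.float32));print(n,"frame",m.sum(),r)
    m=ok&(abs(lx)<.15)&(abs(ly)<.125)&(Z>.16)&(Z<.174); r=cv2.minAreaRect(np.c_[X[m],Y[m]].astype(np.float32));print("cab",r)
    m=ok&(abs(lx)<.12)&(abs(ly)<.045)&(Z>.03)&(Z<.15)
    h=ok&(abs(lx)<.125)&(abs(ly)<.045)&(Z>.08)&(Z<.14)
    i=np.argsort(lx[h]); vv,uu=np.nonzero(h)
    for k in i[::max(1,len(i)//60)]: print(uu[k],vv[k],np.round([lx[h][k]*1e3,ly[h][k]*1e3,Z[h][k]*1e3],1),c["img"][vv[k],uu[k]])
E
python3 hook.py
```

```text
scene frame 724 ((0.5227965116500854, 0.24698102474212646), (0.09057173877954483, 0.1983703374862671), 78.7733154296875)
cab ((0.5229321122169495, 0.24814924597740173), (0.2492963969707489, 0.2999638319015503), 78.82349395751953)
446 150 [-124.2   23.8  119.3] [26 28 26]
436 152 [-123.7    1.5  106.8] [24 28 24]
438 159 [-123.1   11.8   82.5] [25 28 25]
431 156 [-122.8   -7.7   89.9] [25 28 25]
440 149 [-122.7    8.5  121. ] [25 29 26]
449 158 [-122.3   37.4   93.8] [26 29 27]
429 153 [-122.1  -15.   100.7] [25 28 25]
440 153 [-122.    11.6  107.3] [26 29 26]
429 154 [-121.8  -14.3   97.3] [25 29 26]
433 155 [-121.7   -3.8   96. ] [24 27 24]
442 159 [-121.7   21.3   86.6] [24 27 24]
433 157 [-121.6   -2.3   88.7] [25 28 25]
435 153 [-121.4   -0.5  104.9] [26 29 26]
429 150 [-121.4  -17.3  112.5] [26 28 27]
425 147 [-121.3  -29.1  121.1] [53 56 57]
449 153 [-121.1   32.8  113.4] [25 28 25]
450 160 [-121.1   41.3   88.3] [25 28 25]
436 157 [-121.     4.9   91.2] [23 26 24]
436 150 [-121.    -0.5  117. ] [24 27 24]
437 148 [-120.9    0.3  124.8] [25 28 25]
451 159 [-120.8   42.7   92.9]
[... 4091 characters left out ...]
6 142 154]
240 189 [ 73.2 -17.1 114.5] [143 147 160]
240 188 [ 76.  -16.  112.3] [177 178 188]
239 187 [ 78.1 -12.7 111.6] [195 198 207]
241 187 [ 79.  -18.2 113.2] [125 133 147]
240 186 [ 81.2 -14.6 111.4] [205 210 214]
239 185 [ 83.2 -11.4 111.2] [148 153 166]
241 185 [ 84.5 -16.  109.3] [134 140 151]
241 184 [ 86.5 -16.7 114.2] [141 144 158]
240 183 [ 88.7 -13.1 112.3] [ 92  92 102]
242 183 [ 89.9 -17.8 111.1] [87 93 99]
241 182 [ 91.6 -15.4 113.9] [62 65 71]
238 181 [ 92.   -8.5 119. ] [40 38 41]
239 181 [ 92.2 -11.9 122.1] [43 43 46]
239 182 [92.3 -6.3 98.4] [52 53 55]
241 181 [ 93.3 -16.8 121.6] [56 55 60]
237 180 [ 93.7  -6.2 122.1] [61 60 66]
243 181 [ 94.5 -21.4 119.9] [124 127 137]
```

Call:
{"op": "move_arm", "data": {"rows": [[1,1.5,-4,2,-0.05],[1,1.5,-4,2,-0.05],[1,1.5,-4,2,-0.05],[1,1.5,-4,2,-0.05],[1,1.5,-4,2,-0.05]]}}

```text
time: 0.6
tool_pos: [0.3613, 0.3817, 0.3059]
tool_rot: [-0.0, 0.347, 0.938, -0.0]
wrist_force: [0.6, -0.8, 0.1]
width: 0.0939
```

Call:
{"op": "move_arm", "data": {"rows": [[1,1.5,-4,0,-0.05],[1,1.5,-4,0,-0.05],[1,1.5,-4,0,-0.05],[1,1.5,-4,0,-0.05],[1,1.5,-4,0,-0.05]]}}

```text
time: 1.1
tool_pos: [0.4362, 0.1819, 0.3054]
tool_rot: [-0.0, 0.461, 0.888, -0.0]
wrist_force: [0.3, 0.3, -1.0]
width: 0.094
```

Call:
{"op": "move_arm", "data": {"rows": [[1,1.5,-4,0,-0.05],[1,1.5,-4,0,-0.05],[1,1.5,-4,0,-0.05],[1,1.5,-4,0,-0.05],[1,0,-4,0,0]]}}

```text
time: 1.6
tool_pos: [0.4973, -0.0181, 0.3052]
tool_rot: [0.0, 0.547, 0.837, -0.0]
wrist_force: [0.8, 0.2, -0.3]
width: 0.0943
```

Call:
{"op": "move_arm", "data": {"rows": [[1,0,-4,0,0],[1,0,-4,0,0],[1,0,-4,-3,0],[1,0,-4,-3,0],[1,0,0,0,0]]}}

```text
time: 2.1
tool_pos: [0.4922, -0.182, 0.2422]
tool_rot: [-0.002, 0.55, 0.835, -0.003]
wrist_force: [-0.4, -0.1, -0.0]
width: 0.0941
```

Call:
{"op": "move_arm", "data": {"rows": [[1,0,0,0,0],[1,0,0,0,0]]}}

```text
time: 2.3
tool_pos: [0.4967, -0.175, 0.2459]
tool_rot: [0.0, 0.546, 0.838, 0.001]
wrist_force: [0.4, 0.4, -0.2]
width: 0.0936
```

Run:
```python
from h import *
s=get_state();n=s["tool_rot"];print(s["tool_pos"],2*np.degrees(np.arctan2(n[2],n[1]))-90)
c=capture("scene");d=capture("top")
print(proj(c,s["tool_pos"]),proj(d,s["tool_pos"]))
cv2.imwrite("pics/g1.png",np.hstack([cv2.resize(c["img"][100:250,150:350],(400,300)),cv2.resize(d["img"][150:300,300:500],(400,300))]))
```

```text
[ 0.49668643 -0.17500498  0.24585537] 23.873457363842718
(np.float64(249.04454131634333), np.float64(139.87094704017676)) (np.float64(403.62963194060933), np.float64(224.89159808215246))
```

View pics/g1.png

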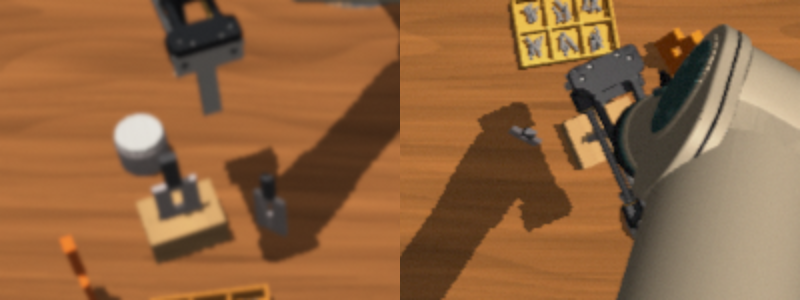

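The picture shows the gripper, open, above and short of the stand. I'll line it up first and then descend.

Call:
{"op": "move_arm", "data": {"rows": [[1,1.75,-2.15,0,-0.013],[1,1.75,-2.15,0,0],[1,0,0,-3,0],[1,0,0,-2,0],[1,0,0,0,0]], "grip_force": 30}}

```text
time: 2.9
tool_pos: [0.5301, -0.2171, 0.1937]
tool_rot: [-0.002, 0.551, 0.835, -0.0]
wrist_force: [0.0, -0.3, -0.0]
width: 0.0939
```

Call:
{"op": "move_arm", "data": {"rows": [[1,0,0,-3,0],[1,0,0,-3,0],[1,0,0,-1.8,0],[1,0,0,0,0],[1,0,0,0,0]]}}

```text
time: 3.4
tool_pos: [0.5322, -0.2191, 0.1189]
tool_rot: [0.001, 0.551, 0.834, 0.0]
wrist_force: [-0.2, 0.3, 0.9]
width: 0.094
```

Run:
```python
from h import *
s=get_state();n=s["tool_rot"];print(s["tool_pos"],2*np.degrees(np.arctan2(n[2],n[1]))-90, s["wrist_force"])
c=capture("scene")
cv2.imwrite("pics/g2.png",cv2.resize(c["img"][120:240,180:340],(800,600)))
```

```text
[ 0.53224533 -0.21911758  0.11891554] 23.094576514575934 [-0.17111796  0.28190141  0.89711448]
```

View pics/g2.png

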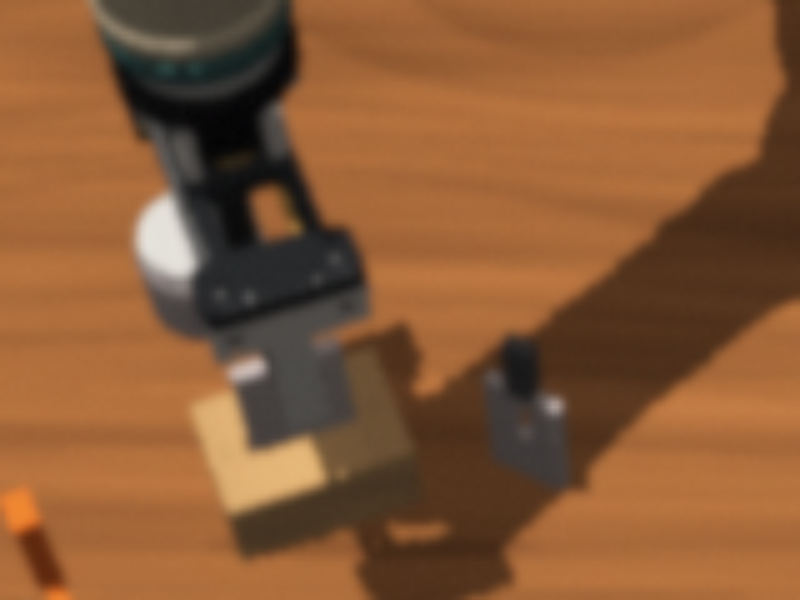

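The fingers straddle the tab. I'll make a small correction and close.

Call:
{"op": "move_arm", "data": {"rows": [[1,0,0.1,-0.15,0],[1,0,0,0,0],[0.4,0,0,0,0],[0.25,0,0,0,0],[0.2,0,0,0,0]], "grip_force": 30}}

```text
time: 3.95
tool_pos: [0.5311, -0.2184, 0.1161]
tool_rot: [0.0, 0.552, 0.834, 0.0]
wrist_force: [0.1, 0.5, 1.1]
width: 0.0733
```

Call:
{"op": "move_arm", "data": {"rows": [[0.1,0,0,0,0],[0,0,0,0,0],[0,0,0,0,0],[0,0,0,0,0],[0,0,0,0,0]]}}

```text
time: 4.45
tool_pos: [0.5311, -0.2183, 0.116]
tool_rot: [-0.0, 0.552, 0.834, 0.0]
wrist_force: [-0.6, 0.8, -0.2]
width: 0.0334
```

Call:
{"op": "move_arm", "data": {"rows": [[0,0,0,0,0],[0,0,0,0,0],[0,0,0,0,0],[0,0,0,0,0],[0,0,0,0,0]]}}

```text
time: 4.95
tool_pos: [0.5311, -0.2183, 0.116]
tool_rot: [-0.0, 0.552, 0.834, 0.0]
wrist_force: [-0.5, -0.2, 0.7]
width: 0.0116
```

Run:
```python
from h import *
s=get_state();print(s["tool_pos"],s["wrist_force"],s["ft_torque"],s["width"])
```

```text
[ 0.53109849 -0.21833089  0.11599953] [-0.46405116 -0.24522348  0.65344327] [-0.07931139  0.03452148 -0.04180321] 0.011644881235238406
```

Call:
{"op": "move_arm", "data": {"rows": [[0,0,0,0.5,0],[0,0,0,1,0],[0,0,0,1.5,0],[0,0,0,2,0],[0,0,0,2,0]]}}

```text
time: 5.45
tool_pos: [0.5307, -0.2184, 0.1872]
tool_rot: [-0.0, 0.552, 0.834, -0.0]
wrist_force: [0.8, -0.6, -2.0]
width: 0.0116
```

Call:
{"op": "move_arm", "data": {"rows": [[0,0,0,4,0],[0,0,0,4,0],[0,0,0,4,0],[0,0,0,4,0],[0,0,0,2,0]]}}

```text
time: 5.95
tool_pos: [0.5316, -0.2193, 0.3705]
tool_rot: [0.003, 0.552, 0.834, 0.001]
wrist_force: [-0.0, 0.0, -1.8]
width: 0.012
```

Run:
```python
from h import *
import pickle
s=get_state();print(s["tool_pos"],s["wrist_force"],s["ft_torque"],s["width"])
c=capture("scene");pickle.dump((s,c),open("lift.pkl","wb"))
cv2.imwrite("pics/g3.png",cv2.resize(c["img"][60:240,160:400],(800,600)))
```

```text
[ 0.53159223 -0.21928675  0.3705106 ] [-0.04744819  0.01514332 -1.80925143] [-0.05570339 -0.03931877 -0.01338956] 0.012021490024338652
```

View pics/g3.png

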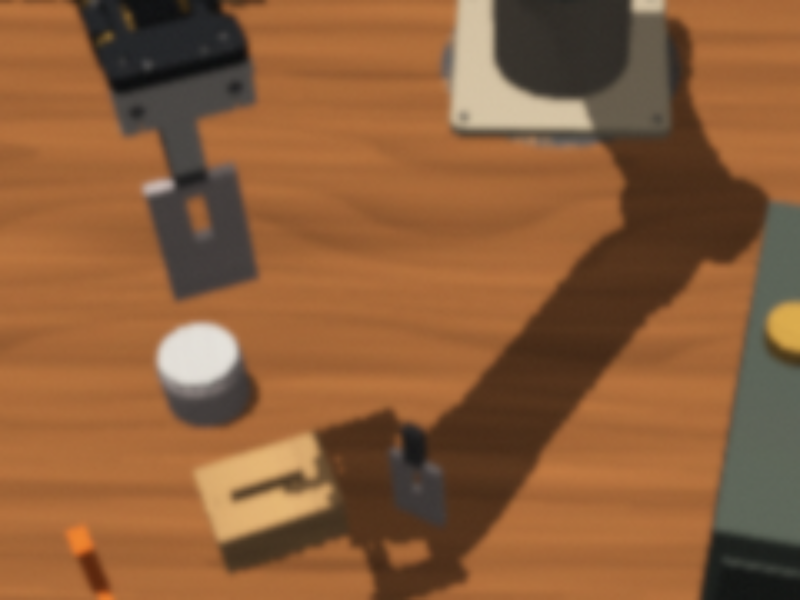

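The gauge is lifted clear at about (200,215), with its eye visible, and the stand is empty. Next I'll measure where the gauge sits in the grip.

Run:
```python
from h import *
import pickle
s,c=pickle.load(open("lift.pkl","rb"));P=pts(c)
t=s["tool_pos"];a=np.radians(2*np.degrees(np.arctan2(s["tool_rot"][2],s["tool_rot"][1]))-90)
gx=np.array([np.cos(a),np.sin(a)]);gy=np.array([-gx[1],gx[0]])
d=P-t;lx=d[...,:2]@gx;ly=d[...,:2]@gy;dz=d[...,2]
m=(c["depth"]>0)&(abs(lx)<.03)&(abs(ly)<.05)&(dz<-.015)&(dz>-.12)
print(m.sum(),"lx",np.median(lx[m]))
for z in range(-105,-10,8):
    k=m&(dz*1e3>z)&(dz*1e3<z+8)
    if k.sum():
        y=np.sort(ly[k]*1e3); print(z,k.sum(),y[0].round(1),y[-1].round(1),((y[0]+y[-1])/2).round(1),"lx",(np.median(lx[k])*1e3).round(1), "gaps",[(round(p,1),round(q,1)) for p,q in zip(y,y[1:]) if q-p>5])
print("zmin",dz[m].min())
# eye: pixels inside body hull on the background
hull=cv2.convexHull(np.array(np.nonzero(m)[::-1]).T.astype(np.int32))
f=np.zeros(m.shape,np.uint8);cv2.fillConvexPoly(f,hull,1)
# color eye: wood
b=c["img"].astype(int); w=(f>0)&(b[...,2]-b[...,0]>50)
n,l,st,cen=cv2.connectedComponentsWithStats(w.astype(np.uint8))
print(st,cen)
k=np.argmax([0 if True else 0]) 
for i in range(1,n):
    if st[i,4]>8:
        # plane lx=4mm
        fo,cx,cy=K(c);M=c["cam_to_world"];r=M[:3,:3]@np.array([(cen[i][0]-cx)/fo,-(cen[i][1]-cy)/fo,-1]);o=M[:3,3]-t
        tt=(0.002-o[:2]@gx)/(r[:2]@gx);p=o+r*tt;print("eye ly,dz",p[:2]@gy,p[2],st[i])
```

```text
829 lx 0.002723093245836598
-105 58 -27.3 26.3 -0.5 lx 2.8 gaps []
-97 73 -27.6 25.5 -1.0 lx 2.8 gaps []
-89 71 -27.6 26.3 -0.6 lx 3.0 gaps []
-81 80 -27.3 25.5 -0.9 lx 2.7 gaps []
-73 72 -27.6 26.4 -0.6 lx 3.0 gaps []
-65 88 -27.1 25.5 -0.8 lx 2.8 gaps []
-57 74 -27.3 26.4 -0.4 lx 2.4 gaps []
-49 64 -27.5 26.1 -0.7 lx 2.7 gaps [(np.float64(-6.3), np.float64(5.1))]
-41 71 -27.2 26.1 -0.6 lx 2.6 gaps [(np.float64(-5.9), np.float64(5.2))]
-33 64 -27.4 26.3 -0.5 lx 2.7 gaps [(np.float64(-7.7), np.float64(1.5))]
-25 88 -27.2 26.2 -0.5 lx 2.6 gaps []
-17 24 -24.9 26.3 0.7 lx 2.6 gaps [(np.float64(-20.7), np.float64(-8.7)), (np.float64(8.9), np.float64(14.2))]
zmin -0.10582432383620505
[[     0      0    640    400 255887]
 [   231    112      5     21     21]
 [   216    119      7     10     56]
 [   204    121      1      2      2]
 [   205    125      1      2      2]
 [   206    129      1      1      1]
 [   207    132      1      2      2]
 [   236    134      2     10     10]
 [   208    136      1      1      1]
 [   209    139      1      2      2]
 [   210    142      1      2  
[... 320 characters left out ...]
2.        ]
 [219.         123.5       ]
 [204.         121.5       ]
 [205.         125.5       ]
 [206.         129.        ]
 [207.         132.5       ]
 [236.4        138.5       ]
 [208.         136.        ]
 [209.         139.5       ]
 [210.         142.5       ]
 [230.5        145.        ]
 [233.5        144.        ]
 [211.         146.        ]
 [223.         147.        ]
 [226.5        146.        ]
 [215.5        149.        ]
 [219.5        148.        ]]
eye ly,dz 0.026480564034292733 -0.044124588850325885 [231 112   5  21  21]
eye ly,dz -0.0012017514755178886 -0.03785691693073567 [216 119   7  10  56]
eye ly,dz 0.02602895153513682 -0.09195643470020953 [236 134   2  10  10]
```

Call:
{"op": "move_arm", "data": {"rows": [[0,-0.2,2,0,-0.03],[0,-0.4,4,0,-0.05],[0,-0.4,4,0,-0.05],[0,-0.4,4,0,-0.05],[0,-0.4,4,0,-0.05]]}}

```text
time: 6.5
tool_pos: [0.5119, -0.037, 0.3655]
tool_rot: [-0.001, 0.645, 0.764, -0.0]
wrist_force: [0.5, 0.0, -2.1]
width: 0.0118
```

Call:
{"op": "move_arm", "data": {"rows": [[0,-0.4,4,0,-0.05],[0,-0.4,4,0,-0.05],[0,-0.4,4,0,-0.05],[0,-0.4,4,0,-0.05],[0,-0.4,4,0,-0.05]]}}

```text
time: 7.0
tool_pos: [0.492, 0.1628, 0.3656]
tool_rot: [-0.0, 0.735, 0.678, -0.001]
wrist_force: [1.0, 0.8, -1.5]
width: 0.0116
```

Call:
{"op": "move_arm", "data": {"rows": [[0,-0.4,4,0,-0.05],[0,-0.4,4,0,-0.05],[0,-0.1,1.5,0,-0.018],[0,0,0,0,0],[0,0,0,0,0]]}}

```text
time: 7.5
tool_pos: [0.4839, 0.2551, 0.3655]
tool_rot: [0.001, 0.773, 0.634, -0.001]
wrist_force: [0.9, -0.2, -1.2]
width: 0.0118
```

```bash
cat > st.py <<'E'
from h import *
from hook import O,ex,ey
def st():
    s=get_state();n=s["tool_rot"];t=s["tool_pos"];d=t[:2]-O;F=s["wrist_force"]
    print("t",s["time"],"pos",t.round(4),"yaw",round(2*np.degrees(np.arctan2(n[2],n[1]))-90,2),"cab x,y mm",(d@ex*1e3).round(1),(d@ey*1e3).round(1),"gaugebottom",round(t[2]-.105,4),"eye z",round(t[2]-.042,4),"F cab",(F[:2]@ex).round(1),(F[:2]@ey).round(1),F[2].round(1),"T",s["ft_torque"].round(2),"w",s["width"].round(4))
    return s
if __name__=="__main__": st()
E
python3 st.py
```

```text
Traceback (most recent call last):
  File "st.py", line 7, in <module>
    if __name__=="__main__": st()
                             ~~^^
  File "st.py", line 5, in st
    print("t",s["time"],"pos",t.round(4),"yaw",round(2*np.degrees(np.arctan2(n[2],n[1]))-90,2),"cab x,y mm",(d@ex*1e3).round(1),(d@ey*1e3).round(1),"gaugebottom",round(t[2]-.105,4),"eye z",round(t[2]-.042,4),"F cab",(F[:2]@ex).round(1),(F[:2]@ey).round(1),F[2].round(1),"T",s["ft_torque"].round(2),"w",s["width"].round(4))
                                                                                                                                                                                                                                                                                                              ^^^^^^^^^^^^^^^^
AttributeError: 'float' object has no attribute 'round'
```

```bash
sed -i 's/s\["width"\].round(4)/round(s["width"],4)/' st.py; python3 st.py
python3 - <<'E'
from h import *
c=capture("scene");d=capture("top")
cv2.imwrite("pics/c1.png",np.hstack([cv2.resize(c["img"][60:240,350:530],(400,400)),cv2.resize(d["img"][130:310,130:310],(400,400))]))
E
```

```text
t 7.5 pos [0.4839 0.2551 0.3655] yaw -11.25 cab x,y mm -39.6 -1.1 gaugebottom 0.2605 eye z 0.3235 F cab 0.9 0.0 -1.2 T [-0.09  0.09 -0.  ] w 0.0118
```

View pics/c1.png

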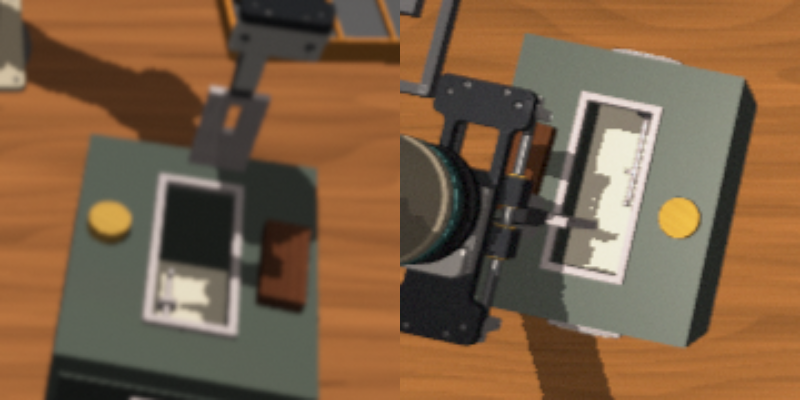

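The scene view shows the gauge hanging behind the opening at (230,125) and clear of everything. I'll nudge it 1.7 mm towards +y and go down through the middle.

Call:
{"op": "move_arm", "data": {"rows": [[0,0,0.17,-3,0],[0,0,0,-3,0],[0,0,0,-1,0],[0,0,0,0,0],[0,0,0,0,0]]}}

```text
time: 8.1
tool_pos: [0.4851, 0.2579, 0.2972]
tool_rot: [0.0, 0.773, 0.634, 0.001]
wrist_force: [-0.0, 0.5, -1.8]
width: 0.012
```

```bash
python3 st.py
python3 - <<'E'
from h import *
c=capture("scene");d=capture("top")
cv2.imwrite("pics/c2.png",np.hstack([cv2.resize(c["img"][90:240,370:520],(400,400)),cv2.resize(d["img"][150:300,140:290],(400,400))]))
E
```

```text
t 8.1 pos [0.4851 0.2579 0.2972] yaw -11.3 cab x,y mm -39.0 1.9 gaugebottom 0.1922 eye z 0.2552 F cab -0.1 0.5 -1.8 T [-0.09  0.04  0.01] w 0.012
```

View pics/c2.png

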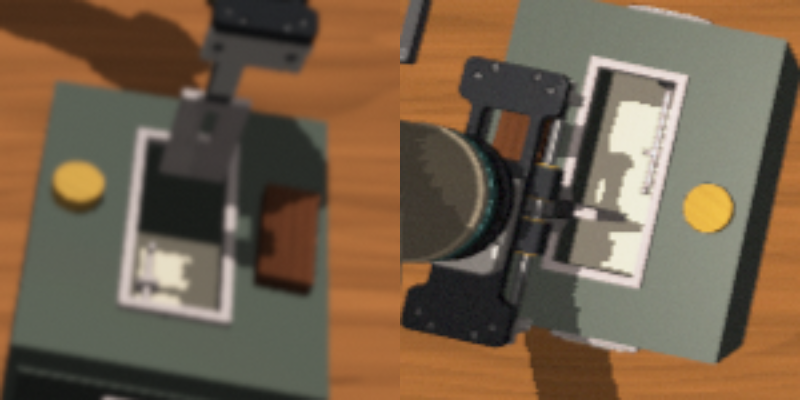

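```bash
cat > gy.py <<'E'
from h import *
from hook import O,ex,ey
from st import st
def meas(lo,hi,xc):
    c=capture("scene");P=pts(c);d=P[...,:2]-O;lx=d@ex*1e3;ly=d@ey*1e3;Z=P[...,2]*1e3
    m=(c["depth"]>0)&(abs(lx-xc)<14)&(abs(ly)<60)&(Z>lo)&(Z<hi)
    for z in range(lo,hi,10):
        k=m&(Z>z)&(Z<z+10)
        if k.sum()>3: print(z,k.sum(),"ly",ly[k].min().round(1),ly[k].max().round(1),"mid",((ly[k].min()+ly[k].max())/2).round(1),"lx",np.median(lx[k]).round(1))
if __name__=="__main__":
    import sys; s=st(); meas(int(sys.argv[1]),int(sys.argv[2]),float(sys.argv[3]))
E
python3 gy.py 200 280 -39
```

```text
t 8.2 pos [0.4852 0.2584 0.2975] yaw -11.26 cab x,y mm -39.0 2.4 gaugebottom 0.1925 eye z 0.2555 F cab 0.1 0.3 -2.2 T [-0.06  0.03 -0.01] w 0.0123
200 79 ly -25.5 27.9 mid 1.2 lx -35.7
210 77 ly -25.6 29.0 mid 1.7 lx -35.5
220 78 ly -25.2 28.4 mid 1.6 lx -35.3
230 96 ly -25.6 28.4 mid 1.4 lx -35.6
240 71 ly -25.0 27.5 mid 1.3 lx -36.0
250 65 ly -25.8 28.2 mid 1.2 lx -35.3
260 71 ly -25.7 27.9 mid 1.1 lx -35.5
270 87 ly -25.7 28.1 mid 1.2 lx -35.4
```

The gauge is centred, with 8–10 mm clear on each side. I'll go down.

Call:
{"op": "move_arm", "data": {"rows": [[0,0,-0.12,-1,0],[0,0,0,-2,0],[0,0,0,-2,0],[0,0,0,-2,0],[0,0,0,0,0]]}}

```text
time: 8.75
tool_pos: [0.4822, 0.2564, 0.2235]
tool_rot: [-0.0, 0.773, 0.635, -0.003]
wrist_force: [-0.0, 0.1, -1.3]
width: 0.0119
```

Call:
{"op": "move_arm", "data": {"rows": [[0,0,0,-2,0],[0,0,0,-2,0],[0,0,0,-2,0],[0,0,0,-1.1,0],[0,0,0,0,0]]}}

```text
time: 9.25
tool_pos: [0.4836, 0.2569, 0.1543]
tool_rot: [-0.0, 0.773, 0.635, -0.001]
wrist_force: [-0.3, -0.0, -0.7]
width: 0.0116
```

```bash
python3 gy.py 80 150 -39;python3 - <<'E'
from h import *
c=capture("scene");d=capture("top")
cv2.imwrite("pics/c3.png",np.hstack([cv2.resize(c["img"][110:220,380:490],(400,400),interpolation=cv2.INTER_CUBIC),cv2.resize(d["img"][160:270,170:280],(400,400),interpolation=cv2.INTER_CUBIC)]))
E
```

```text
t 9.25 pos [0.4836 0.2569 0.1543] yaw -11.23 cab x,y mm -40.3 0.6 gaugebottom 0.0493 eye z 0.1123 F cab -0.3 -0.1 -0.7 T [-0.12  0.15  0.09] w 0.0116
80 48 ly -27.1 26.4 mid -0.3 lx -36.8
90 59 ly -27.8 24.3 mid -1.7 lx -36.7
100 55 ly -27.8 26.1 mid -0.8 lx -37.0
110 46 ly -26.2 26.1 mid -0.0 lx -37.0
120 57 ly -27.7 25.3 mid -1.2 lx -37.0
130 66 ly -27.6 26.0 mid -0.8 lx -37.0
140 55 ly -26.7 26.0 mid -0.4 lx -37.2
```

View pics/c3.png

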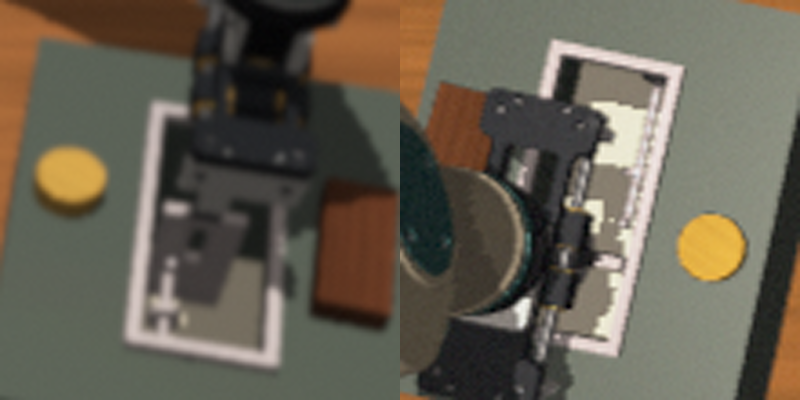

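Run:
```python
from h import *
from hook import O,ex,ey
for n in("scene","top"):
    c=capture(n);P=pts(c);d=P[...,:2]-O;lx=d@ex*1e3;ly=d@ey*1e3;Z=P[...,2]*1e3
    m=(c["depth"]>0)&(abs(lx)<130)&(abs(ly)<70)
    for z in range(150,290,10):
        k=m&(Z>z)&(Z<z+10)&(lx>-80)&(lx<0)
        if k.sum()>2: print(n,z,k.sum(),"ly",ly[k].min().round(),ly[k].max().round(),"lx",lx[k].min().round(),lx[k].max().round())
    h=(c["depth"]>0)&(lx>-18)&(lx<60)&(abs(ly)<35)&(Z>95)&(Z<130)
    for x in range(-18,60,6):
        k=h&(lx>=x)&(lx<x+6)
        if k.sum(): print("hook",x,k.sum(),ly[k].min().round(1),ly[k].max().round(1),"med",np.median(ly[k]).round(1),"Z",np.median(Z[k]).round(1),Z[k].max().round(1))
```

```text
scene 150 8 ly -10.0 36.0 lx -39.0 -28.0
scene 160 281 ly -70.0 70.0 lx -80.0 -0.0
scene 170 334 ly -70.0 68.0 lx -80.0 -0.0
scene 180 55 ly -47.0 70.0 lx -47.0 -2.0
scene 190 11 ly 66.0 69.0 lx -45.0 -4.0
scene 250 7 ly -34.0 -30.0 lx -61.0 -12.0
scene 260 62 ly -34.0 33.0 lx -80.0 -4.0
scene 270 266 ly -34.0 34.0 lx -77.0 -4.0
scene 280 44 ly -25.0 30.0 lx -71.0 -2.0
hook -18 4 -18.4 -13.0 med -16.9 Z 119.5 121.5
hook -12 8 -19.5 -13.8 med -16.2 Z 117.6 122.4
hook -6 7 -18.8 -12.9 med -16.2 Z 114.2 115.3
hook 0 7 -19.9 -14.8 med -17.7 Z 113.9 116.1
hook 6 6 -19.5 -14.9 med -17.0 Z 112.7 115.2
hook 12 3 -19.1 -14.5 med -17.3 Z 112.6 114.7
hook 18 8 -26.8 -7.4 med -16.5 Z 117.6 122.2
hook 24 42 -27.1 -6.1 med -17.8 Z 115.4 124.7
hook 30 9 -24.9 -11.0 med -15.4 Z 113.3 124.3
hook 36 7 -19.5 -14.9 med -17.6 Z 112.6 115.1
top 150 9 ly -9.0 37.0 lx -48.0 -8.0
top 160 242 ly -70.0 38.0 lx -80.0 -0.0
top 170 258 ly -70.0 48.0 lx -80.0 -0.0
top 180 14 ly -44.0 -6.0 lx -73.0 -25.0
top 190 12 ly -8.0 6.0 lx -45.0 -35.0
top 250 6 ly -33.0 -32.0 lx -61.0 -14.0
top 260 55 ly -33.0 -19.0 lx -79.0 -0.0
top 270 189 ly -33.0 -4.0 lx -80.0 -1.0
top 280 25 ly -22.0 17.0 lx -80.0 -0.0
hook -18 5 -18.0 -11.8 med -15.9 Z 121.6 123.3
hook -12 7 -18.2 -14.6 med -16.9 Z 115.1 123.1
hook -6 6 -18.0 -13.3 med -16.4 Z 114.6 115.8
hook 0 5 -17.8 -12.3 med -15.1 Z 113.8 115.2
hook 6 8 -18.3 -12.5 med -16.1 Z 113.6 116.5
hook 12 6 -18.0 -12.2 med -16.0 Z 114.5 116.7
hook 18 11 -21.0 -4.7 med -15.8 Z 113.9 124.6
hook 24 10 -21.2 -8.3 med -15.3 Z 119.8 123.0
hook 30 7 -18.2 -12.1 med -15.5 Z 112.5 114.3
hook 36 6 -18.2 -14.5 med -16.0 Z 112.3 116.4
hook 42 6 -18.2 -12.0 med -16.1 Z 113.1 116.7
hook 48 6 -17.8 -11.2 med -15.6 Z 112.9 115.3
hook 54 8 -17.9 -12.4 med -15.5 Z 114.0 115.5
```

In the scene view the gauge is inside the well at about (200,240), with the hook in front of it near (165,290). Taking the gauge and hook from the same camera, it needs to go about 15.8 mm towards -y and 2 mm up.

Call:
{"op": "move_arm", "data": {"rows": [[0,-0.1,-0.5,0.1,0],[0,-0.1,-0.5,0.1,0],[0,-0.1,-0.55,0,0],[0,0,0,0,0],[0,0,0,0,0]]}}

```text
time: 10.0
tool_pos: [0.4811, 0.2415, 0.1571]
tool_rot: [-0.0, 0.773, 0.634, 0.0]
wrist_force: [-0.6, 0.5, -2.0]
width: 0.0119
```

```bash
python3 gy.py 80 150 -39;python3 - <<'E'
from h import *
c=capture("scene");d=capture("top")
cv2.imwrite("pics/c4.png",np.hstack([cv2.resize(c["img"][130:210,390:470],(400,400),interpolation=cv2.INTER_CUBIC),cv2.resize(d["img"][170:250,190:270],(400,400),interpolation=cv2.INTER_CUBIC)]))
E
```

```text
t 10.0 pos [0.4811 0.2415 0.1571] yaw -11.26 cab x,y mm -39.7 -15.0 gaugebottom 0.0521 eye z 0.1151 F cab -0.6 0.3 -2.0 T [-0.06  0.06  0.04] w 0.0119
80 34 ly -27.0 10.0 mid -8.5 lx -36.8
90 42 ly -27.7 10.2 mid -8.7 lx -36.5
100 39 ly -29.8 10.0 mid -9.9 lx -36.2
110 40 ly -31.7 10.2 mid -10.7 lx -36.2
120 35 ly -30.7 10.7 mid -10.0 lx -36.2
130 47 ly -32.0 10.8 mid -10.6 lx -36.5
140 59 ly -34.7 11.2 mid -11.8 lx -36.7
```

View pics/c4.png

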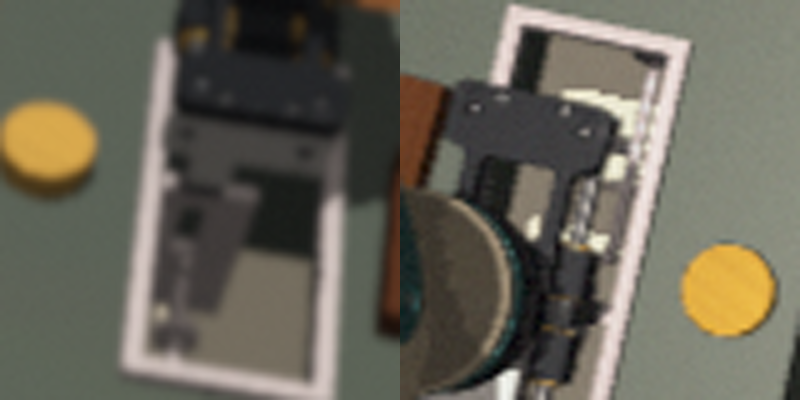

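The eye at (188,222) lines up with the hook's end at (183,245). I'll approach along +x and watch the force.

Call:
{"op": "move_arm", "data": {"rows": [[0,0.5,-0.1,0,0],[0,0.5,-0.1,0,0],[0,0.5,-0.1,0,0],[0,0,0,0,0],[0,0,0,0,0]]}}

```text
time: 10.65
tool_pos: [0.4962, 0.2385, 0.1569]
tool_rot: [-0.0, 0.773, 0.634, -0.0]
wrist_force: [0.2, 0.1, -2.5]
width: 0.0119
```

```bash
python3 st.py
```

```text
t 10.65 pos [0.4962 0.2385 0.1569] yaw -11.25 cab x,y mm -24.4 -15.0 gaugebottom 0.0519 eye z 0.1149 F cab 0.2 0.2 -2.5 T [-0.05  0.11  0.02] w 0.0119
```

Call:
{"op": "move_arm", "data": {"rows": [[0,0.2,-0.04,0,0],[0,0.2,-0.04,0,0],[0,0.2,-0.04,0,0],[0,0,0,0,0],[0,0,0,0,0]]}}

```text
time: 11.15
tool_pos: [0.5021, 0.2375, 0.157]
tool_rot: [-0.0, 0.773, 0.634, -0.0]
wrist_force: [1.1, -0.9, -2.7]
width: 0.0116
```

```bash
python3 st.py
```

```text
t 11.15 pos [0.5021 0.2375 0.157 ] yaw -11.24 cab x,y mm -18.4 -14.9 gaugebottom 0.052 eye z 0.115 F cab 1.3 -0.6 -2.7 T [-0.08  0.07 -0.05] w 0.0116
```

Call:
{"op": "move_arm", "data": {"rows": [[0,0.1,-0.02,0,0],[0,0.1,-0.02,0,0],[0,0.1,-0.02,0,0],[0,0,0,0,0],[0,0,0,0,0]]}}

```text
time: 11.65
tool_pos: [0.5051, 0.2368, 0.157]
tool_rot: [-0.0, 0.773, 0.634, -0.0]
wrist_force: [0.3, -0.6, -1.5]
width: 0.0116
```

```bash
python3 gy.py 80 150 -16
python3 - <<'E'
from h import *
c=capture("scene")
cv2.imwrite("pics/c5.png",cv2.resize(c["img"][130:210,390:470],(500,500),interpolation=cv2.INTER_CUBIC))
E
```

```text
t 11.65 pos [0.5051 0.2368 0.157 ] yaw -11.24 cab x,y mm -15.3 -14.9 gaugebottom 0.052 eye z 0.115 F cab 0.4 -0.6 -1.5 T [-0.06  0.12 -0.09] w 0.0116
80 28 ly -26.3 10.4 mid -8.0 lx -12.0
90 39 ly -27.9 10.3 mid -8.8 lx -12.0
100 33 ly -29.8 9.9 mid -9.9 lx -11.7
110 51 ly -30.5 11.0 mid -9.8 lx -11.7
120 38 ly -30.9 10.2 mid -10.4 lx -12.1
130 51 ly -33.1 10.9 mid -11.1 lx -12.2
140 60 ly -34.7 10.2 mid -12.2 lx -11.9
```

View pics/c5.png

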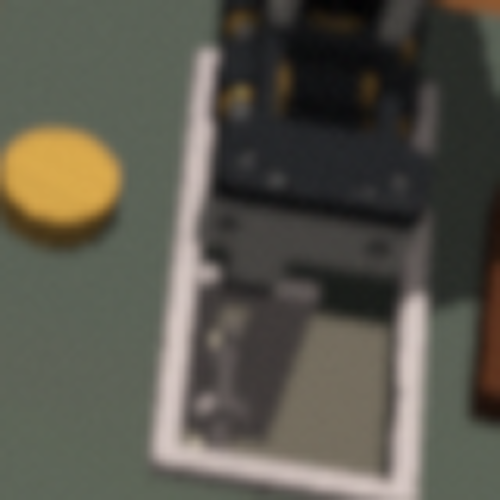

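No contact force so far, and the hook's end shows in the eye at about (230,320). I'll carry on gently.

Call:
{"op": "move_arm", "data": {"rows": [[0,0.2,-0.04,0,0],[0,0.2,-0.04,0,0],[0,0.2,-0.04,0,0],[0,0,0,0,0],[0,0,0,0,0]]}}

```text
time: 12.25
tool_pos: [0.5111, 0.2356, 0.1569]
tool_rot: [-0.0, 0.773, 0.634, -0.0]
wrist_force: [-0.2, 0.2, -1.5]
width: 0.0119
```

```bash
python3 st.py
```

```text
t 12.25 pos [0.5111 0.2356 0.1569] yaw -11.23 cab x,y mm -9.2 -15.0 gaugebottom 0.0519 eye z 0.1149 F cab -0.3 0.2 -1.5 T [-0.02  0.05 -0.01] w 0.0119
```

Call:
{"op": "move_arm", "data": {"rows": [[0,0.2,-0.04,0,0],[0,0.2,-0.04,0,0],[0,0.2,-0.04,0,0],[0,0,0,0,0],[0,0,0,0,0]]}}

```text
time: 12.75
tool_pos: [0.5171, 0.2344, 0.157]
tool_rot: [-0.0, 0.773, 0.634, -0.0]
wrist_force: [0.0, -0.4, -2.5]
width: 0.0119
```

```bash
python3 st.py
```

```text
t 12.75 pos [0.5171 0.2344 0.157 ] yaw -11.24 cab x,y mm -3.0 -15.0 gaugebottom 0.052 eye z 0.115 F cab 0.1 -0.4 -2.5 T [-0.01  0.14  0.01] w 0.0119
```

Call:
{"op": "move_arm", "data": {"rows": [[0,0.2,-0.04,0,0],[0,0.2,-0.04,0,0],[0,0.3,-0.06,0,0],[0,0,0,0,0],[0,0,0,0,0]]}}

```text
time: 13.25
tool_pos: [0.5242, 0.233, 0.1569]
tool_rot: [-0.0, 0.773, 0.634, -0.0]
wrist_force: [-0.3, 0.2, -1.9]
width: 0.0119
```

```bash
python3 gy.py 80 150 5
python3 - <<'E'
from h import *
c=capture("scene")
cv2.imwrite("pics/c6.png",cv2.resize(c["img"][130:210,390:470],(500,500),interpolation=cv2.INTER_CUBIC))
E
```

```text
t 13.25 pos [0.5242 0.233  0.1569] yaw -11.24 cab x,y mm 4.1 -15.0 gaugebottom 0.0519 eye z 0.1149 F cab -0.3 0.1 -1.9 T [-0.14  0.09  0.01] w 0.0119
80 17 ly -27.3 10.4 mid -8.4 lx 7.4
90 25 ly -29.3 10.7 mid -9.3 lx 7.3
100 31 ly -28.6 10.2 mid -9.2 lx 7.7
110 60 ly -30.6 10.3 mid -10.1 lx 7.2
120 37 ly -32.0 10.9 mid -10.5 lx 7.6
130 49 ly -33.8 10.7 mid -11.5 lx 7.4
140 59 ly -33.2 10.8 mid -11.2 lx 7.4
```

View pics/c6.png

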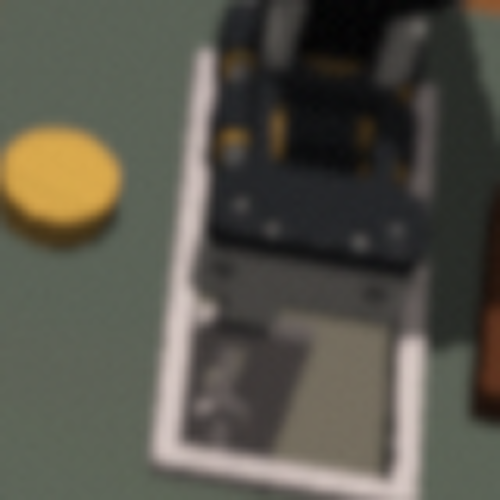

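The gauge is now behind the upturn, between it and the shoulder, at x about +4 with no contact. I'll lower it slowly.

Call:
{"op": "move_arm", "data": {"rows": [[0,0,0,-0.4,0],[0,0,0,-0.4,0],[0,0,0,-0.4,0],[0,0,0,-0.2,0],[0,0,0,0,0]]}}

```text
time: 13.85
tool_pos: [0.5238, 0.2329, 0.1425]
tool_rot: [-0.0, 0.773, 0.635, -0.0]
wrist_force: [-0.2, -0.3, -1.6]
width: 0.012
```

```bash
python3 st.py
```

```text
t 13.85 pos [0.5238 0.2329 0.1425] yaw -11.23 cab x,y mm 3.8 -15.1 gaugebottom 0.0375 eye z 0.1005 F cab -0.2 -0.3 -1.6 T [-0.04  0.08 -0.04] w 0.012
```

Call:
{"op": "move_arm", "data": {"rows": [[0,0,0,-0.1,0],[0,0,0,0,0],[0,0,0,-0.05,0],[0,0,0,0,0],[0,0,0,0,0]]}}

```text
time: 14.35
tool_pos: [0.5241, 0.2331, 0.1415]
tool_rot: [-0.0, 0.773, 0.635, 0.0]
wrist_force: [-0.5, 0.1, -2.3]
width: 0.012
```

```bash
python3 st.py
```

```text
t 14.35 pos [0.5241 0.2331 0.1415] yaw -11.23 cab x,y mm 4.1 -14.9 gaugebottom 0.0365 eye z 0.0995 F cab -0.5 0.0 -2.3 T [-0.05  0.13  0.02] w 0.012
```

Call:
{"op": "move_arm", "data": {"rows": [[0,0,0,-0.05,0],[0,0,0,0,0],[0,0,0,-0.05,0],[0,0,0,0,0],[0,0,0,0,0]]}}

```text
time: 14.85
tool_pos: [0.5241, 0.2331, 0.1405]
tool_rot: [-0.0, 0.773, 0.635, -0.0]
wrist_force: [-0.0, -0.7, -2.7]
width: 0.0119
```

```bash
python3 st.py
```

```text
t 14.85 pos [0.5241 0.2331 0.1405] yaw -11.23 cab x,y mm 4.1 -14.9 gaugebottom 0.0355 eye z 0.0985 F cab 0.1 -0.7 -2.7 T [-0.09  0.05 -0.03] w 0.0119
```

Call:
{"op": "move_arm", "data": {"rows": [[0,0,0,-0.05,0],[0,0,0,0,0],[0,0,0,-0.05,0],[0,0,0,0,0],[0,0,0,0,0]]}}

```text
time: 15.35
tool_pos: [0.5241, 0.2331, 0.1395]
tool_rot: [-0.0, 0.773, 0.635, 0.0]
wrist_force: [-0.4, 0.3, -2.2]
width: 0.012
```

Call:
{"op": "move_arm", "data": {"rows": [[0,0,0,-0.05,0],[0,0,0,0,0],[0,0,0,0,0]]}}

```text
time: 15.65
tool_pos: [0.5241, 0.2331, 0.139]
tool_rot: [-0.0, 0.773, 0.635, 0.0]
wrist_force: [-0.8, 0.7, -2.3]
width: 0.0119
```

```bash
python3 st.py
```

```text
t 15.65 pos [0.5241 0.2331 0.139 ] yaw -11.23 cab x,y mm 4.0 -14.9 gaugebottom 0.034 eye z 0.097 F cab -0.9 0.6 -2.3 T [-0.05  0.12  0.07] w 0.0119
```

Call:
{"op": "move_arm", "data": {"rows": [[0,0,0,-0.05,0],[0,0,0,0,0],[0,0,0,0,0]]}}

```text
time: 15.95
tool_pos: [0.5241, 0.233, 0.1385]
tool_rot: [-0.0, 0.773, 0.634, 0.0]
wrist_force: [-0.9, 0.2, -1.3]
width: 0.0119
```

```bash
python3 st.py
```

```text
t 15.95 pos [0.5241 0.233  0.1385] yaw -11.24 cab x,y mm 4.1 -15.0 gaugebottom 0.0335 eye z 0.0965 F cab -0.9 -0.0 -1.3 T [-0.03  0.07  0.02] w 0.0119
```

Call:
{"op": "move_arm", "data": {"rows": [[0,0,0,-0.05,0],[0,0,0,0,0],[0,0,0,0,0]]}}

```text
time: 16.25
tool_pos: [0.5243, 0.233, 0.1382]
tool_rot: [0.0, 0.773, 0.634, 0.0]
wrist_force: [-1.1, -0.3, 0.3]
width: 0.0119
```

Call:
{"op": "move_arm", "data": {"rows": [[0,0,0,-0.05,0],[0,0,0,0,0],[0,0,0,0,0]]}}

```text
time: 16.55
tool_pos: [0.5245, 0.2331, 0.138]
tool_rot: [0.0, 0.773, 0.634, 0.0]
wrist_force: [-0.6, -1.0, 5.2]
width: 0.0118
```

Call:
{"op": "move_arm", "data": {"rows": [[0,0,0,-0.05,0],[0,0,0,0,0],[0,0,0,0,0]]}}

```text
time: 16.85
tool_pos: [0.5248, 0.233, 0.1378]
tool_rot: [0.0, 0.773, 0.634, 0.001]
wrist_force: [-0.8, -2.1, 7.0]
width: 0.0121
```

```bash
python3 st.py
```

```text
t 16.85 pos [0.5248 0.233  0.1378] yaw -11.24 cab x,y mm 4.8 -14.9 gaugebottom 0.0328 eye z 0.0958 F cab -0.3 -2.2 7.0 T [-0.35  0.27 -0.01] w 0.0121
```

The gauge met the peg at the expected height. The arm is now pressing slightly, so I'll back off 1 mm until only the gauge's weight rests there.

Call:
{"op": "move_arm", "data": {"rows": [[0,0,0,0.05,0],[0,0,0,0.04,0],[0,0,0,0,0],[0,0,0,0,0]]}}

```text
time: 17.25
tool_pos: [0.5243, 0.2331, 0.138]
tool_rot: [0.0, 0.773, 0.635, 0.0]
wrist_force: [-0.6, -0.1, 5.7]
width: 0.012
```

```bash
python3 gy.py 80 150 5
python3 - <<'E'
from h import *
c=capture("scene")
cv2.imwrite("pics/c7.png",cv2.resize(c["img"][130:210,390:470],(500,500),interpolation=cv2.INTER_CUBIC))
E
```

```text
t 17.25 pos [0.5243 0.2331 0.138 ] yaw -11.23 cab x,y mm 4.2 -14.9 gaugebottom 0.033 eye z 0.096 F cab -0.6 -0.3 5.7 T [-0.3   0.17  0.  ] w 0.012
80 15 ly -26.6 10.7 mid -8.0 lx 7.8
90 23 ly -28.8 10.9 mid -9.0 lx 7.2
100 33 ly -29.5 10.4 mid -9.5 lx 7.7
110 45 ly -30.0 10.5 mid -9.8 lx 8.1
120 59 ly -32.4 10.8 mid -10.8 lx 7.4
130 9 ly -26.3 -11.1 mid -18.7 lx 9.8
```

View pics/c7.png

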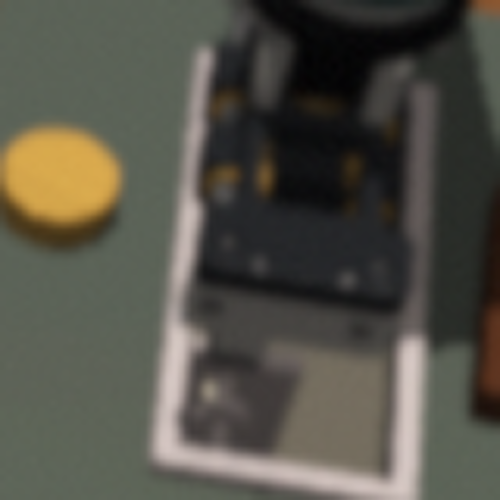

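Call:
{"op": "move_arm", "data": {"rows": [[0,0,0,0.03,0],[0,0,0,0,0],[0,0,0,0,0]]}}

```text
time: 17.65
tool_pos: [0.5241, 0.2331, 0.1381]
tool_rot: [0.0, 0.773, 0.635, 0.0]
wrist_force: [0.2, 0.9, 3.2]
width: 0.012
```

```bash
python3 st.py
```

```text
t 17.65 pos [0.5241 0.2331 0.1381] yaw -11.23 cab x,y mm 4.1 -14.9 gaugebottom 0.0331 eye z 0.0961 F cab -0.0 1.0 3.2 T [-0.14 -0.    0.06] w 0.012
```

Call:
{"op": "move_arm", "data": {"rows": [[0,0,0,0.03,0],[0,0,0,0,0],[0,0,0,0,0]]}}

```text
time: 17.95
tool_pos: [0.5241, 0.2331, 0.1382]
tool_rot: [0.0, 0.773, 0.635, -0.0]
wrist_force: [0.1, -0.7, -0.5]
width: 0.0115
```

Call:
{"op": "move_arm", "data": {"rows": [[0.14,0,0,0,0],[0.15,0,0,0,0],[0.16,0,0,0,0],[0.18,0,0,0,0],[0.2,0,0,0,0]]}}

```text
time: 18.45
tool_pos: [0.524, 0.2331, 0.1385]
tool_rot: [-0.0, 0.773, 0.635, -0.0]
wrist_force: [-0.0, 0.2, 0.1]
width: 0.0188
```

Call:
{"op": "move_arm", "data": {"rows": [[0.22,0,0,0,0],[0.24,0,0,0,0],[0.28,0,0,0,0],[0.32,0,0,0,0],[0.34,0,0,0,0]]}}

```text
time: 18.95
tool_pos: [0.5241, 0.2331, 0.1385]
tool_rot: [0.0, 0.773, 0.635, 0.0]
wrist_force: [-0.1, 0.5, -1.0]
width: 0.0314
```

```bash
python3 gy.py 80 150 5
python3 - <<'E'
from h import *
c=capture("scene");d=capture("top")
cv2.imwrite("pics/c8.png",np.hstack([cv2.resize(c["img"][130:210,390:470],(400,400),interpolation=cv2.INTER_CUBIC),cv2.resize(d["img"][170:250,190:270],(400,400),interpolation=cv2.INTER_CUBIC)]))
E
```

```text
t 18.95 pos [0.5241 0.2331 0.1385] yaw -11.23 cab x,y mm 4.1 -14.9 gaugebottom 0.0335 eye z 0.0965 F cab -0.2 0.5 -1.0 T [-0.14  0.08 -0.06] w 0.0314
80 17 ly -27.2 10.4 mid -8.4 lx 7.5
90 20 ly -28.7 10.5 mid -9.1 lx 7.4
100 34 ly -29.4 10.4 mid -9.5 lx 7.4
110 43 ly -30.5 10.1 mid -10.2 lx 7.7
120 40 ly -31.9 10.8 mid -10.5 lx 5.5
130 4 ly -25.9 -24.2 mid -25.0 lx 9.5
```

View pics/c8.png

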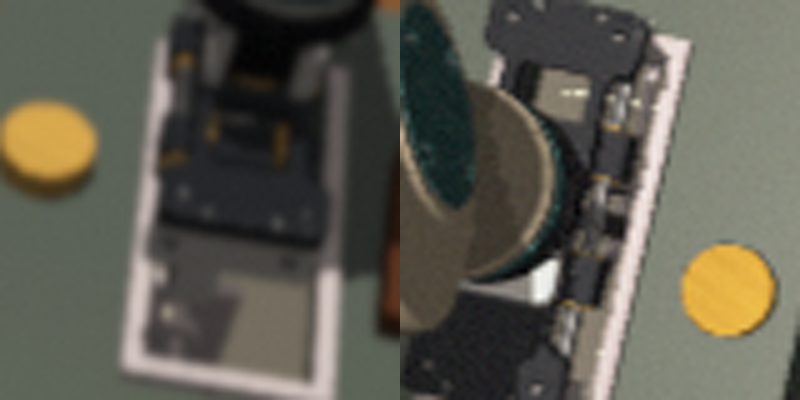

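The gauge is released and has not moved. I'll raise the gripper straight up.

Call:
{"op": "move_arm", "data": {"rows": [[0.34,0,0,0.5,0],[0.34,0,0,1,0],[0.34,0,0,1.5,0],[0.34,0,0,1.5,0],[0.34,0,0,2,0]]}}

```text
time: 19.6
tool_pos: [0.5239, 0.2329, 0.2045]
tool_rot: [-0.0, 0.773, 0.634, -0.0]
wrist_force: [0.0, 0.3, -0.0]
width: 0.0321
```

Call:
{"op": "move_arm", "data": {"rows": [[0.34,0,0,3,0],[0.34,0,0,3,0],[0.34,0,0,3,0],[0.34,0,0,3,0],[0.34,0,0,1,0]]}}

```text
time: 20.1
tool_pos: [0.5256, 0.2333, 0.3375]
tool_rot: [0.001, 0.773, 0.634, 0.003]
wrist_force: [0.6, -0.5, -0.4]
width: 0.0314
```

Call:
{"op": "move_arm", "data": {"rows": [[0.34,-1,-3,0,0],[0.34,-1,-4,0,0],[0.34,-1,-4,0,0],[0.34,-1,-4,0,0],[0.34,-1,-4,0,0]]}}

```text
time: 20.6
tool_pos: [0.473, 0.0415, 0.3332]
tool_rot: [-0.0, 0.773, 0.635, -0.0]
wrist_force: [0.3, -0.3, -0.1]
width: 0.032
```

Call:
{"op": "move_arm", "data": {"rows": [[0.34,-1,-4,0,0],[0.34,0,-4,0,0],[0.34,0,-3,0,0],[0.34,0,0,0,0],[0.34,0,0,0,0]]}}

```text
time: 21.1
tool_pos: [0.4637, -0.0671, 0.3332]
tool_rot: [-0.0, 0.773, 0.634, -0.0]
wrist_force: [-1.2, -0.1, -0.0]
width: 0.0319
```

```bash
python3 gy.py 40 180 4
python3 - <<'E'
from h import *
c=capture("scene");d=capture("top")
cv2.imwrite("pics/c9.png",np.hstack([cv2.resize(c["img"][110:220,370:500],(400,340),interpolation=cv2.INTER_CUBIC),cv2.resize(d["img"][160:270,160:290],(400,340),interpolation=cv2.INTER_CUBIC)]))
cv2.imwrite("pics/c10.png",d["img"])
E
```

```text
t 21.1 pos [ 0.4637 -0.0671  0.3332] yaw -11.33 cab x,y mm 3.0 -321.1 gaugebottom 0.2282 eye z 0.2912 F cab -1.2 -0.3 -0.0 T [-0.04  0.08  0.03] w 0.0319
60 8 ly -23.2 8.1 mid -7.5 lx 6.4
70 24 ly -25.0 10.3 mid -7.4 lx 7.4
80 15 ly -27.3 10.0 mid -8.6 lx 7.4
90 22 ly -28.5 10.7 mid -8.9 lx 7.0
100 31 ly -29.5 10.7 mid -9.4 lx 6.9
110 52 ly -30.5 10.8 mid -9.8 lx 8.0
120 62 ly -32.4 11.1 mid -10.7 lx 6.8
130 27 ly -25.9 -6.7 mid -16.3 lx 8.8
140 26 ly -26.0 -6.6 mid -16.3 lx 9.6
150 26 ly -26.1 -6.8 mid -16.5 lx 8.8
160 101 ly -59.9 59.7 mid -0.1 lx 7.2
170 178 ly -59.1 59.6 mid 0.2 lx 5.4
```

View pics/c9.png

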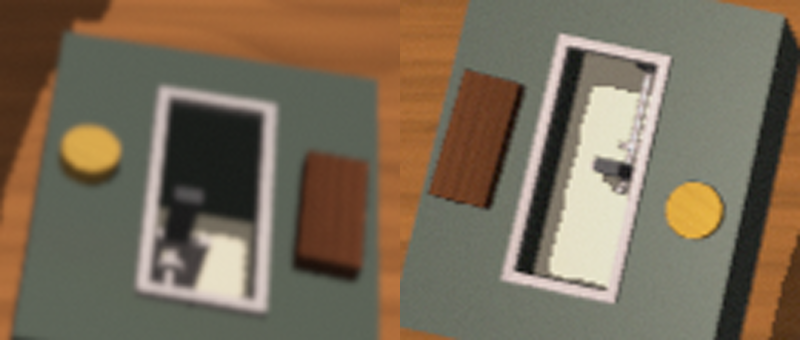

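View pics/c10.png

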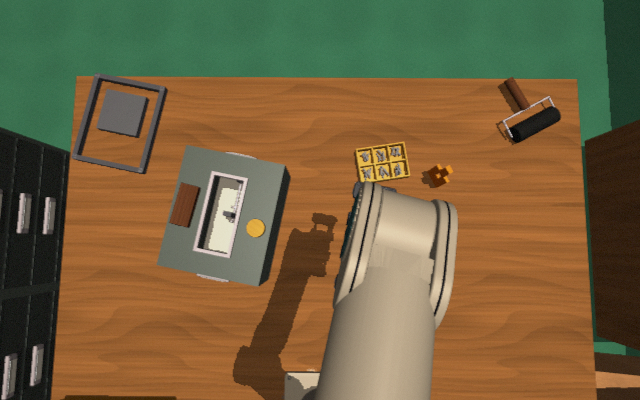

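The gauge hangs on the peg (scene crop (180,230)), and the upturned end shows in front of it in the top crop at (620,185). The planer and tin haven't moved, and the arm is clear. I'll hand the job in.

```bash
python3 -c "
from rig import *
print(finish_job())"
```

```text
the job is handed in; nothing more can be done
None
```

The gauge is hanging by its eye on the sprung hook, behind the upturned end, and I handed the job in at about 21 s.

- **Placing:** I went in through the middle of the opening, with about 8–10 mm clear on each side. I then shifted about 16 mm to -y, to where the cameras showed the hook. The eye passed over the hook's end with no contact force above the roughly 1 N noise.
- **Lowering:** I let the gauge down in 0.5 mm steps. It met the peg at the expected height, and the arm pressed with up to 7 N before I backed off. The force read about 0 N when I opened the fingers, and the gauge did not drop.
- **Last checks:** The gauge hangs upright at cabinet x of about +4 mm, between the upturned end (-12 mm) and the shoulder (+22 mm). The planer and tin are where they were, and the wrist force showed no sign of touching the frame. In the last top view the arm hid the stand, the ink can and the small look-alike, so I did not check those again.
- **Disagreement:** The two cameras differed by 1–1.5 mm on the hook's sideways position. I measured the gauge and hook in the same camera to get round that.

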